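# Lay the sideboard for coffee

### The job

Get the sideboard ready for guests: put every spoon and fork that is lying about flat into the cutlery box that already holds its kind, and nudge all the coasters into one straight row along the tray's near long edge, each square and flush against the tray and edge to edge with its neighbours, with no coaster sticking out past the tray's ends. Leave the used espresso cup and the candle jar where they are.

Things in the scene. Friction and masses are not known exactly. Their poses are not given: they have to be found in the camera images.
- tray: dark-wood serving tray carrying three mugs and a sugar pot, 440 mm long, 190 mm deep, rim 32 mm high; it does not move. Origin on the work surface under the middle of its near long edge (the upright outer face that looks to the robot, 440 mm long); x points from there into the tray (away from the robot), y along that edge, z up
- coaster1: square walnut coaster with a cork centre, 90 x 90 x 14 mm with corners rounded to 8 mm, about 75 g, wider than most grippers open; origin at the middle of its underside, x and y parallel to its sides, z up. Three or four coasters are there. A spoon or fork may lie across it at the start
- coaster2: square walnut coaster with a cork centre, 90 x 90 x 14 mm with corners rounded to 8 mm, about 75 g, wider than most grippers open; origin at the middle of its underside, x and y parallel to its sides, z up. Three or four coasters are there. A spoon or fork may lie across it at the start
- coaster3: square walnut coaster with a cork centre, 90 x 90 x 14 mm with corners rounded to 8 mm, about 75 g, wider than most grippers open; origin at the middle of its underside, x and y parallel to its sides, z up. Three or four coasters are there. A spoon or fork may lie across it at the start
- coaster4: square walnut coaster with a cork centre, 90 x 90 x 14 mm with corners rounded to 8 mm, about 75 g, wider than most grippers open; origin at the middle of its underside, x and y parallel to its sides, z up. Three or four coasters are there. A spoon or fork may lie across it at the start
- spoon0: brass-coloured spoon, 150 mm long, 50 g: origin at mid-length on its underside, x towards the head, z up as it lies. The handle is a bar 13 mm wide and 10 mm high from x = -75 to +8 mm (good to grip near x = -10 mm, where it nearly balances); the head is a round bowl 41 mm across and 7 mm high, ending at x = +75 mm. It lies in the spoon box from the start
- spoon1: brass-coloured spoon, 150 mm long, 50 g: origin at mid-length on its underside, x towards the head, z up as it lies. The handle is a bar 13 mm wide and 10 mm high from x = -75 to +8 mm (good to grip near x = -10 mm, where it nearly balances); the head is a round bowl 41 mm across and 7 mm high, ending at x = +75 mm.
- spoon2: brass-coloured spoon, 150 mm long, 50 g: origin at mid-length on its underside, x towards the head, z up as it lies. The handle is a bar 13 mm wide and 10 mm high from x = -75 to +8 mm (good to grip near x = -10 mm, where it nearly balances); the head is a round bowl 41 mm across and 7 mm high, ending at x = +75 mm.
- spoon3: brass-coloured spoon, 150 mm long, 50 g: origin at mid-length on its underside, x towards the head, z up as it lies. The handle is a bar 13 mm wide and 10 mm high from x = -75 to +8 mm (good to grip near x = -10 mm, where it nearly balances); the head is a round bowl 41 mm across and 7 mm high, ending at x = +75 mm.
- fork0: brass-coloured fork, 150 mm long, 50 g: origin at mid-length on its underside, x towards the head, z up as it lies. The handle is a bar 13 mm wide and 10 mm high from x = -75 to +8 mm (good to grip near x = -10 mm, where it nearly balances); the head is a flat head with three tines, 26 mm wide, 50 mm long and 5 mm high, ending at x = +75 mm. It lies in the fork box from the start
- fork1: brass-coloured fork, 150 mm long, 50 g: origin at mid-length on its underside, x towards the head, z up as it lies. The handle is a bar 13 mm wide and 10 mm high from x = -75 to +8 mm (good to grip near x = -10 mm, where it nearly balances); the head is a flat head with three tines, 26 mm wide, 50 mm long and 5 mm high, ending at x = +75 mm.
- fork2: brass-coloured fork, 150 mm long, 50 g: origin at mid-length on its underside, x towards the head, z up as it lies. The handle is a bar 13 mm wide and 10 mm high from x = -75 to +8 mm (good to grip near x = -10 mm, where it nearly balances); the head is a flat head with three tines, 26 mm wide, 50 mm long and 5 mm high, ending at x = +75 mm.
- fork3: brass-coloured fork, 150 mm long, 50 g: origin at mid-length on its underside, x towards the head, z up as it lies. The handle is a bar 13 mm wide and 10 mm high from x = -75 to +8 mm (good to grip near x = -10 mm, where it nearly balances); the head is a flat head with three tines, 26 mm wide, 50 mm long and 5 mm high, ending at x = +75 mm.
- spoon_box: open light-wood cutlery box that already holds one spoon (body spoon0) beside the middle of its floor; outside 202 x 96 x 30 mm, walls and floor 6 mm thick; it does not move. Origin under its centre, x along its length, z up. It may stand on the left or on the right
- fork_box: open light-wood cutlery box that already holds one fork (body fork0) beside the middle of its floor; outside 202 x 96 x 30 mm, walls and floor 6 mm thick; it does not move. Origin under its centre, x along its length, z up. It may stand on the left or on the right
- used_cup: bystander: loose stoneware espresso cup, 68 mm wide, 56 mm tall, on a round wooden saucer (110 mm) beside the tray's right end; origin under its centre
- candle: bystander: loose candle jar, 72 mm wide, 56 mm tall, beside the tray's left end; origin under its centre
There are look-alikes about, which are no part of the job. Leave any black, orange or turquoise look-alike of the spoon3 alone.

How it is judged (in metres and radians):
At the end, for the whole second after the job is handed in: Coasters flat, within 6 mm of the tray's near face, square within 4 degrees, inside its length, gaps at most 7 mm (14 mm in all); every spoon in the spoon box and fork in the fork box, within 26 mm of its middle lengthwise, level within 12 degrees; all at rest (x of coaster1 in the frame of tray between -0.052 and -0.039 m and y of coaster1 in the frame of tray between -0.18 and 0.18 m and height (world z) of each of coaster1, coaster2, coaster3, coaster4 below 0.006 m and angle between each of coaster1, coaster2, coaster3, coaster4's own z axis and vertical below 0.06 rad and (angle between the x axis of coaster1 and the x axis of tray, either way round below 0.07 rad or angle between the x axis of coaster1 and the y axis of tray, either way round below 0.07 rad) and (horizontal distance between coaster1 and coaster2 below 0.097 m or horizontal distance between coaster1 and coaster3 below 0.097 m or horizontal distance between coaster1 and coaster4 below 0.097 m) and linear speed of each of coaster1, coaster2, coaster3, coaster4, spoon0, spoon1, spoon2, spoon3, fork0, fork1, fork2, fork3 below 0.02 m/s and x of coaster2 in the frame of tray between -0.052 and -0.039 m and y of coaster2 in the frame of tray between -0.18 and 0.18 m and (angle between the x axis of coaster2 and the x axis of tray, either way round below 0.07 rad or angle between the x axis of coaster2 and the y axis of tray, either way round below 0.07 rad) and (horizontal distance between coaster2 and coaster1 below 0.097 m or horizontal distance between coaster2 and coaster3 below 0.097 m or horizontal distance between coaster2 and coaster4 below 0.097 m) and x of coaster3 in the frame of tray between -0.052 and -0.039 m and y of coaster3 in the frame of tray between -0.18 and 0.18 m and (angle between the x axis of coaster3 and the x axis of tray, either way round below 0.07 rad or angle between the x axis of coaster3 and the y axis of tray, either way round below 0.07 rad) and (horizontal distance between coaster3 and coaster1 below 0.097 m or horizontal distance between coaster3 and coaster2 below 0.097 m or horizontal distance between coaster3 and coaster4 below 0.097 m) and x of coaster4 in the frame of tray between -0.052 and -0.039 m and y of coaster4 in the frame of tray between -0.18 and 0.18 m and (angle between the x axis of coaster4 and the x axis of tray, either way round below 0.07 rad or angle between the x axis of coaster4 and the y axis of tray, either way round below 0.07 rad) and (horizontal distance between coaster4 and coaster1 below 0.097 m or horizontal distance between coaster4 and coaster2 below 0.097 m or horizontal distance between coaster4 and coaster3 below 0.097 m) and horizontal distance between coaster1 and coaster2 below 0.284 m and horizontal distance between each of coaster1, coaster2 and coaster3 below 0.284 m and horizontal distance between each of coaster1, coaster2, coaster3 and coaster4 below 0.284 m and x of spoon0 in the frame of spoon_box between -0.026 and 0.026 m and y of spoon0 in the frame of spoon_box between -0.042 and 0.042 m and height (world z) of each of spoon0, spoon1, spoon2, spoon3, fork0, fork1, fork2, fork3 below 0.04 m and angle between spoon0's own x axis and vertical between 1.35 and 1.79 rad and x of spoon1 in the frame of spoon_box between -0.026 and 0.026 m and y of spoon1 in the frame of spoon_box between -0.042 and 0.042 m and angle between spoon1's own x axis and vertical between 1.35 and 1.79 rad and x of spoon2 in the frame of spoon_box between -0.026 and 0.026 m and y of spoon2 in the frame of spoon_box between -0.042 and 0.042 m and angle between spoon2's own x axis and vertical between 1.35 and 1.79 rad and x of spoon3 in the frame of spoon_box between -0.026 and 0.026 m and y of spoon3 in the frame of spoon_box between -0.042 and 0.042 m and angle between spoon3's own x axis and vertical between 1.35 and 1.79 rad and x of fork0 in the frame of fork_box between -0.026 and 0.026 m and y of fork0 in the frame of fork_box between -0.042 and 0.042 m and angle between fork0's own x axis and vertical between 1.35 and 1.79 rad and x of fork1 in the frame of fork_box between -0.026 and 0.026 m and y of fork1 in the frame of fork_box between -0.042 and 0.042 m and angle between fork1's own x axis and vertical between 1.35 and 1.79 rad and x of fork2 in the frame of fork_box between -0.026 and 0.026 m and y of fork2 in the frame of fork_box between -0.042 and 0.042 m and angle between fork2's own x axis and vertical between 1.35 and 1.79 rad and x of fork3 in the frame of fork_box between -0.026 and 0.026 m and y of fork3 in the frame of fork_box between -0.042 and 0.042 m and angle between fork3's own x axis and vertical between 1.35 and 1.79 rad); the robot touches nothing.
It fails at once if the used espresso cup is pushed away or tipped (distance of used_cup from where it was at the start of the episode above 0.02 m or angle between used_cup's own z axis and vertical above 0.3 rad).
It fails at once if the candle jar is pushed away or tipped (distance of candle from where it was at the start of the episode above 0.02 m or angle between candle's own z axis and vertical above 0.3 rad).
Of coaster3, coaster4 only 1 to 2 are there at a start; the rules pass over those that are not, and their reading is None.
Of spoon1, spoon2, spoon3, fork1, fork2, fork3 only 3 to 4 are there at a start; the rules pass over those that are not, and their reading is None.
At some moment in a run one of coaster1, coaster2, coaster3, coaster4 may be knocked a few centimetres aside while the robot is not near it.
Once in a run the grip may slacken for a moment while it holds something.
It also fails if it takes over 210 s, if anything falls off the work surface, if the arm or the gripper's body presses on something with over 40 N, if the wrist force passes 120 N, or if a joint passes its speed limit or range.

### The arm

A 6-joint arm with a two-finger parallel gripper is mounted at the origin on the work surface. World frame = base frame: x ahead of the robot, y to its left, z up, the work surface at z = 0. Lengths are in m, angles in degrees, forces in N, time in s.
With the tool pointing down it reaches from about 0.275 to 0.825 m from the base axis. Payload 5.2 kg.
Tool frame: the origin (TCP) lies midway between the tips of the shut fingers; the grasp point (between the pads) lies 19 mm behind it (arm.grip_depth is the distance from the TCP to the grasp point, in m); z points along the fingers, y is the line along which they close (so a half turn about z gives the same grasp; the last joint's range is limited). The gripper opens to 93 mm and grips with 3 to 60 N. Pads are 15 mm wide; open, the fingers measure 128 mm over their backs; the gripper's body (75 mm by 188 mm) begins 65 mm behind the grasp point.
Start: joints at [56.104, 14.817, 87.949, -0, 77.235, -11.62], TCP at [0.208, 0.509, 0.219] pointing down, gripper open.
Joint ranges: [-179.93, 179.93], [-52.35, 119.4], [10.71, 147.94], [-69.91, 249.91], [12.55, 155.21], [-178.61, 178.61]. Speed limits (degrees/s): [147.25, 147.25, 180, 180, 180, 180].

### API

Orientations are given as [roll, pitch, yaw] about the fixed x, y, z axes, in that order (R = Rz(yaw) Ry(pitch) Rx(roll)).
In Python, from rig import arm gives the robot as it stands.
- The arm moves only by the shell command python3 -m creep 'ROWS' [OPENING] [FORCE]. ROWS is JSON, a list of rows, each a list of 4 numbers: the shift along the world's x, y, z as a fraction of full scale, then the turn about the world's z as a fraction of full scale. In form: [[tx, ty, tz, twist], ...]. A call has 1 to 12 rows; each row shifts and turns the commanded pose from where the row before left it; what a row does not reach is not made up. Full scale, the value 1, is 0.06 m for a shift and 0.15 rad for a turn. A row lasts 1/8 s, in which the tool goes at most 62.5 mm and 10.7 degrees, less where a joint would pass 70% of its speed; a pose out of reach is approached as far as the arm can. A call with a number of a shift or a turn outside -1 to 1 is refused whole. A call with a gripper value outside its range is refused whole. OPENING is the opening, from 0 (shut) to 1 (fully open), set as the call begins (- or left out, the last holds). The fingers move at their own pace and stop on an object; FORCE is the grip in N (left out, the last holds). Time passes only in rows, so rows that do not move let the fingers close. It gives the time, the measured TCP pose, the force, the opening and the grip force at its end, in the units of the state.
- arm.get_state(): the state, without advancing time (a new reading comes with each control period).
- arm.grab_frame(name): name is "scene" or "top"; returns a dict with "pixels" (400x640x3 uint8, red, green, blue), "intrinsics" (3x3 intrinsics, pixels), "R" (3x3) and "t" (3): a world point X has camera coordinates R X + t. Camera axes: x right, y down, z forward; pixel columns grow to the right and rows downward; lengths in m; the calibration is good to about 2 mm. A picture is of the moment at which its call begins. There is no depth.
- arm.finish_job(): hands the job in; it is judged then, once.
Trained networks look in the newest picture that a camera, given by its name, has taken for a name from the list of things; names that differ only in an ending like _2 or _b are one class to them, and where a whole thing is asked for, a point or a joint stands for the part that bears it (a point fixed in the world has none). Each returns a list of dicts, best first, with "conf" (0 to 1); they miss things now and then, are a little off and sometimes report something else, mostly with a low value. They report only what shows in the picture. A call takes as long as a camera call. They do not tell look-alikes from the thing itself.
- arm.cut_out(label, camera): "pixels" (400x640 bool, what is visible of it) and "point" ([column, row] in pixels, amid what is visible of it).
The state is a dict: "t": time; "joints": joint angles; "qd": joint speeds; "joint_efforts": joint torques, N m; "tool_pos": TCP position; "eef_rot": TCP orientation; "ft_force": force on the tool from outside, world axes, zero at the start; "torque": the same for the moment, N m; "finger_gap": opening from 0.0 (shut) to 1.0 (fully open); "finger_force": force on a finger pad.
Only numpy, scipy, OpenCV 4.12 (cv2) and the standard library are available. Lean on these libraries where they do the work, as an engineer would, in place of code of your own. Each camera call takes 0.05 s, during which the arm holds its last target. There are 200 camera calls.

## Working session

There is one attempt and no reset: what is moved stays moved. The work goes in short steps, Python scripts to look and compute and a shell command to move; the robot and the scene stay as the last step left them, time stands still between calls to the robot, and variables do not carry over. Pictures are saved under pics/ and viewed, at most 14 in all, crops included, and the job is handed in when it is done.

```bash
ls; mkdir -p pics; python3 - <<'E'
from rig import arm
import cv2
for n in("top","scene"):
    f=arm.grab_frame(n); cv2.imwrite(f"pics/{n}0.png",f["pixels"][:,:,::-1]); print(n,f["intrinsics"],f["R"],f["t"])
print(arm.get_state())
E
```

```text
pics
top [[458.07500761   0.         326.86130817]
 [  0.         458.07500761 208.55017757]
 [  0.           0.           1.        ]] [[ 0.02697544 -0.99962823 -0.00396512]
 [-0.9860422  -0.02595647 -0.16445983]
 [ 0.16429577  0.00834616 -0.98637581]] [0.06609246 0.49518079 1.23871846]
scene [[458.39371394   0.         319.79246127]
 [  0.         458.39371394 196.63786851]
 [  0.           0.           1.        ]] [[ 0.71422808  0.69977085  0.01410699]
 [ 0.52602063 -0.5233741  -0.67035949]
 [-0.4617148   0.48621014 -0.74190238]] [-0.41736152 -0.20512852  1.57131703]
{'t': 0.1, 'joints': array([ 5.61054552e+01,  1.48565122e+01,  8.80025604e+01, -4.62307388e-04,
        7.72342885e+01, -1.16204418e+01]), 'qd': array([ 0.0887778 ,  0.00461237, -0.19137921, -0.02038035,  0.09691022,
        0.00568668]), 'joint_efforts': array([ 1.71512958e-03, -4.38216519e+01, -2.84644979e+01,  7.20701250e-02,
        3.62879026e-02, -6.47989259e-05]), 'tool_pos': array([0.20819093, 0.50856454, 0.21790315]), 'eef_rot': array([-1.79908462e+02, -1.83640098e-02,  1.57725985e+02]), 'ft_force': array([ 0.50244254,  0.17990863, -0.21871624]), 'torque': array([ 0.00463361,  0.00187502, -0.03589063]), 'finger_force': 0.0, 'finger_gap': 1.0010043783368967}
```

View pics/top0.png

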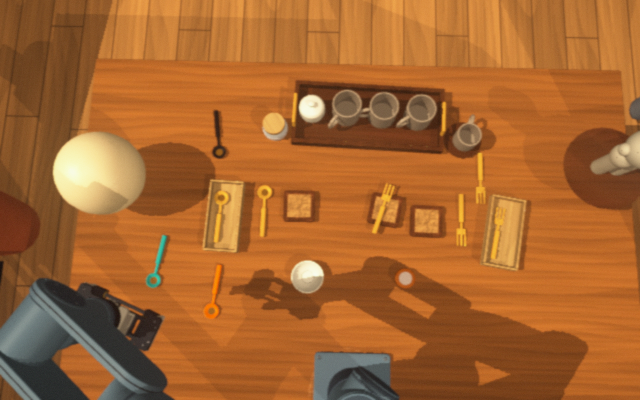

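View pics/scene0.png

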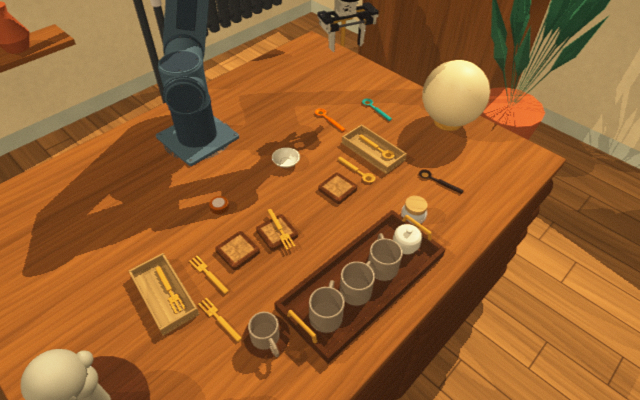

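Top view shows three coasters at (298,207), (386,210) with a fork on it, and (425,221). Loose forks are at (384,208), (461,220) and (480,178), and a loose spoon is at (264,210). The spoon box is left at (223,216) and the fork box right at (505,232). The black (218,133), orange (214,292) and turquoise (157,262) spoons are look-alikes to leave alone. Only the brass spoon at (264,210) fits the description.

```bash
cat > h.py <<'E'
import numpy as np, cv2
from rig import arm
def grab(n="top",save=None):
    f=arm.grab_frame(n)
    if save: cv2.imwrite(save,f["pixels"][:,:,::-1])
    return f
def world(f,uv,z):
    uv=np.atleast_2d(np.asarray(uv,float)); K,R,t=map(np.array,(f["intrinsics"],f["R"],f["t"]))
    d=np.c_[uv,np.ones(len(uv))]@np.linalg.inv(K).T@R; c=-R.T@t
    return (c+d*((z-c[2])/d[:,2:]))[:,:2]
def pts(f,mask,z):
    v,u=np.nonzero(mask); return world(f,np.c_[u,v],z)
def rect(f,mask,z):
    P=pts(f,mask,z); (c,s,a)=cv2.minAreaRect((P*1000).astype(np.float32))
    return np.round(c,1),np.round(s,1),round(a%90,1),P.mean(0).round(4)
def cutlery(f,z=0.006):
    "brass blobs -> centre, axis angle (towards head), head width"
    hsv=cv2.cvtColor(f["pixels"],cv2.COLOR_RGB2HSV)
    m=((hsv[...,0]>=17)&(hsv[...,0]<30)&(hsv[...,1]>165)&(hsv[...,2]>150)).astype(np.uint8)
    n,l,s,c=cv2.connectedComponentsWithStats(m,connectivity=8); out=[]
    for i in range(1,n):
        if s[i,4]<60: continue
        P=pts(f,l==i,z); m0=P.mean(0); e=np.linalg.svd(P-m0,full_matrices=False)[2]
        q=(P-m0)@e.T; L=np.ptp(q[:,0]); mid=(q[:,0].max()+q[:,0].min())/2
        w=lambda k: np.ptp(q[k,1]) if k.any() else 0
        a,b=w(q[:,0]>mid+.02),w(q[:,0]<mid-.02); sg=1 if a>b else -1
        d=e[0]*sg; p=m0+e[0]*mid+e[1]*np.median(q[np.abs(q[:,0]-mid+.03*sg)<.03,1])
        out.append((c[i].round(0),s[i,4],p.round(4),round(np.degrees(np.arctan2(d[1],d[0])),1),round(L,3),round(max(a,b),3),(p-.01*d).round(4)))
    return out
E
python3 - <<'E'
from h import *
f=grab()
for o in cutlery(f): print(*o)
for lab,z in(("coaster1",.014),("spoon1",.006),("fork1",.006),("spoon_box",.03),("fork_box",.03),("tray",.032),("candle",.03),("used_cup",.03)):
    for r in arm.cut_out(lab,"top"):
        print(lab,round(r["conf"],2),np.round(r["point"]),r["pixels"].sum(),*rect(f,r["pixels"],z))
im=f["pixels"][:,:,::-1]; cv2.imwrite("pics/crop1.png",cv2.resize(im[60:330,140:540],None,fx=2,fy=2,interpolation=cv2.INTER_CUBIC))
E
```

```text
[294. 108.] 93 [0.7975 0.1857] -2.0 0.1 0.009 [0.7875 0.186 ]
[443. 117.] 108 [ 0.7805 -0.2589] 176.9 0.1 0.011 [ 0.7905 -0.2595]
[480. 179.] 254 [ 0.6025 -0.3621] 178.6 0.147 0.026 [ 0.6125 -0.3624]
[263. 206.] 285 [0.4893 0.2623] -0.9 0.149 0.041 [0.4793 0.2625]
[383. 206.] 286 [ 0.5045 -0.0786] -18.9 0.15 0.028 [ 0.495  -0.0754]
[219. 213.] 361 [0.4687 0.389 ] -4.2 0.154 0.042 [0.4587 0.3897]
[461. 223.] 275 [ 0.4782 -0.3047] 179.8 0.147 0.028 [ 0.4882 -0.3047]
[497. 230.] 406 [ 0.4418 -0.4058] -11.2 0.154 0.033 [ 0.432  -0.4039]
coaster1 0.97 [427. 220.] 1051 [ 470.  -202.3] [93.7 92.8] 87.1 [ 0.4695 -0.2016]
coaster1 0.92 [298. 206.] 1000 [504.7 160.9] [89.9 89.3] 1.5 [0.504  0.1607]
coaster1 0.7 [387. 211.] 739 [500.  -84.5] [88.9 90.5] 80.1 [ 0.4986 -0.0865]
coaster1 0.32 [275. 126.] 543 [738.9 238.7] [83.6 70.6] 2.9 [0.7392 0.241 ]
spoon1 0.86 [262. 204.] 296 [489.3 261.4] [148.3  37.6] 2.7 [0.5009 0.2633]
spoon1 0.74 [220. 208.] 316 [469.  383.6] [147.5  37.5] 3.9 [0.4805 0.3892]
spoon1 0.67 [157. 271.] 322 [336.1 559.4] [ 40.3 144.9] 87.7 [0.3192 0.5558]
spoon1 0.66 [215. 3
[... 380 characters left out ...]
1. 215.] 212 [504.3 -77.9] [ 22.7 145.1] 72.3 [ 0.5025 -0.0773]
fork1 0.57 [458. 227.] 339 [ 481.  -304.4] [ 28.4 147.5] 88.9 [ 0.4714 -0.3028]
fork1 0.53 [259. 203.] 312 [489.4 261.2] [148.5  37.6] 3.0 [0.5004 0.2633]
spoon_box 0.65 [226. 215.] 2292 [468.8 369.3] [102.  203.4] 87.5 [0.4661 0.3678]
fork_box 0.74 [507. 233.] 2429 [ 442.5 -412.6] [104.5 205. ] 80.6 [ 0.4404 -0.4146]
tray 0.49 [460. 228.] 308 [ 475.3 -295.5] [ 25.  142.2] 88.9 [ 0.4636 -0.2945]
candle 0.8 [275. 126.] 561 [733.1 238.1] [82.5 72.7] 2.9 [0.7324 0.2395]
used_cup 0.69 [466. 138.] 625 [ 723.4 -324.1] [ 65.9 103.9] 48.2 [ 0.7206 -0.3194]
used_cup 0.22 [371. 115.] 9906 [772.7 -33.7] [446.4 202.6] 87.8 [ 0.7704 -0.0334]
```

View pics/crop1.png

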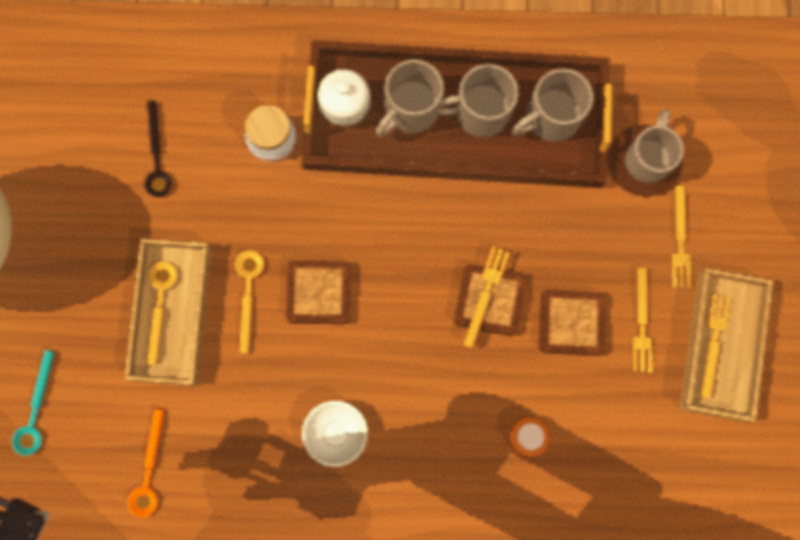

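The crop shows the brass spoon at crop (247,300), with a gold handle and bowl, clearly different from the black, turquoise and orange ones. It also shows three brass forks lying free at (487,297), (642,320) and (681,237).

```bash
python3 - <<'E'
from h import *
f=grab()
def box(c): 
    P=world(f,np.array(c)/2+[140,60]-.25,.03); print(P.mean(0).round(4),np.linalg.norm(np.diff(P,axis=0),axis=1).round(3),np.degrees(np.arctan2(*((P[0]+P[1]-P[2]-P[3])[::-1]))).round(1))
box([(706,270),(774,280),(752,418),(684,408)]); box([(140,240),(207,242),(193,383),(127,379)])
for o in cutlery(f,.013): print(o[0],o[2],o[3])
# tray near edge: strong vertical gradient per column, dark (tray) -> bright (table)
g=cv2.GaussianBlur(cv2.cvtColor(f["pixels"],cv2.COLOR_RGB2GRAY).astype(float),(0,0),.7)
U=[];V=[]
for u in range(300,438,3):
    col=g[138:162,u]; d=np.diff(col); k=d.argmax()
    if 0<k<len(d)-1:
        a,b,c=d[k-1:k+2]; k=k+.5*(a-c)/(a-2*b+c)
    U.append(u);V.append(138.5+k)
p=np.polyfit(U,V,1); r=np.abs(np.polyval(p,U)-V); ok=r<1.2; p=np.polyfit(np.array(U)[ok],np.array(V)[ok],1)
print("edge",p,ok.sum(),len(U)); W=world(f,[(u,np.polyval(p,u)) for u in (294,444)],0.0); print(W,np.degrees(np.arctan2(*(W[1]-W[0])[::-1])))
print(cv2.cvtColor(f["pixels"],cv2.COLOR_RGB2GRAY)[140:160,[330,370,420]].T)
E
```

```text
[ 0.4437 -0.4175] [0.096 0.198 0.094] -11.0
[0.4696 0.3707] [0.096 0.201 0.092] -1.8
[294. 108.] [0.7963 0.1849] -2.1
[443. 117.] [ 0.7778 -0.2563] -3.3
[480. 179.] [ 0.6008 -0.3598] 178.7
[263. 206.] [0.4882 0.2614] -0.9
[383. 206.] [ 0.5033 -0.0779] -18.7
[219. 213.] [0.4677 0.3874] -3.9
[461. 223.] [ 0.4771 -0.3027] 179.7
[498. 230.] [ 0.4425 -0.4036] -11.4
edge [6.13542990e-02 1.26633617e+02] 46 46
[[ 0.68880704  0.18183121]
 [ 0.67209102 -0.26032016]] -92.16509956613211
[[ 74  71  75  68  58  51  66  97 119 128 131 134 134 126 126 124 121 127
  128 127]
 [ 72  74  69  72  70  72  69  60  60  81 115 127 127 127 129 127 124 117
  118 122]
 [ 74  70  69  67  64  61  68  67  66  58  52  51  73 113 125 128 127 126
  126 129]]
```

```bash
python3 -m creep '[[0.565,-0.514,-0.35,0.311],[0.565,-0.514,-0.35,0.311],[0.565,-0.514,-0.35,0.311],[0.565,-0.514,-0.35,0.311],[0.565,-0.514,-0.35,0.311],[0.565,-0.514,-0.35,0.311],[0.565,-0.514,-0.35,0.311],[0.565,-0.514,-0.35,0.311],[0,0,0,0],[0,0,0,0]]' 0.4 15
```

```text
t: 1.85
tool_pos: [0.4794, 0.2624, 0.0507]
eef_rot: [180.0, -0.0, 179.0]
ft_force: [-0.8, -0.5, 0.3]
finger_gap: 0.4
finger_force: 0.0
```

```bash
python3 -m creep '[[0,0,-0.4,0],[0,0,-0.3,0],[0,0,-0.09,0],[0,0,0,0]]' && python3 -m creep '[[0,0,0,0],[0,0,0,0],[0,0,0,0],[0,0,0,0]]' 0 30 && python3 -m creep '[[0,0,0.3,0],[0,0,0.6,0],[0,0,0.5,0],[0,0,0,0]]'
```

```text
t: 2.35
tool_pos: [0.4793, 0.2631, 0.0037]
eef_rot: [180.0, 0.0, 179.2]
ft_force: [-0.0, -1.1, 0.4]
finger_gap: 0.399
finger_force: 0.0
t: 2.85
tool_pos: [0.48, 0.2624, 0.0037]
eef_rot: [180.0, 0.0, 179.1]
ft_force: [-1.1, 0.2, 3.7]
finger_gap: 0.133
finger_force: 30.0
t: 3.35
tool_pos: [0.4814, 0.2627, 0.0894]
eef_rot: [179.9, 0.3, 179.1]
ft_force: [0.7, -0.7, -1.1]
finger_gap: 0.13
finger_force: 30.0
```

```bash
python3 -m creep '[[-0.18,0.8,0,-0.1],[-0.18,0.8,0,-0.1],[0,0,-0.4,0],[0,0,-0.4,0],[0,0,-0.37,0],[0,0,0,0],[0,0,0,0]]' && python3 -m creep '[[0,0,0,0],[0,0,0,0],[0,0,0.2,0],[0,0,0.7,0],[0,0,0.9,0],[0,0,0,0]]' 0.2
```

```text
t: 4.22
tool_pos: [0.4578, 0.3581, 0.0168]
eef_rot: [-180.0, -0.0, 177.4]
ft_force: [0.4, -0.7, -1.5]
finger_gap: 0.137
finger_force: 29.7
t: 4.97
tool_pos: [0.4613, 0.36, 0.1311]
eef_rot: [179.7, 0.6, 177.4]
ft_force: [0.1, 0.2, 1.3]
finger_gap: 0.198
finger_force: 0.0
```

```bash
python3 -m creep '[[0.057,-0.803,-0.13,-0.21],[0.057,-0.803,-0.13,-0.21],[0.057,-0.803,-0.13,-0.21],[0.057,-0.803,-0.13,-0.21],[0.057,-0.803,-0.13,-0.21],[0.057,-0.803,-0.13,-0.21],[0.057,-0.803,-0.13,-0.21],[0.057,-0.803,-0.13,-0.21],[0.057,-0.803,-0.13,-0.21],[0,0,0,0],[0,0,0,0]]' 0.4; python3 - <<'E'
from h import *
f=grab("top")
for o in cutlery(f,.01): print(*o)
im=f["pixels"][:,:,::-1]; cv2.imwrite("pics/crop2.png",cv2.resize(im[60:330,140:540],None,fx=2,fy=2,interpolation=cv2.INTER_CUBIC))
E
```

```text
t: 6.35
tool_pos: [0.4883, -0.075, 0.0547]
eef_rot: [180.0, -0.1, 161.1]
ft_force: [1.1, 0.8, 0.4]
finger_gap: 0.401
finger_force: 0.0
[294. 107.] 94 [0.7976 0.1853] -2.4 0.097 0.009 [0.7876 0.1857]
[443. 117.] 114 [ 0.7791 -0.258 ] 177.0 0.1 0.011 [ 0.7891 -0.2585]
[480. 171.] 179 [ 0.6163 -0.361 ] 178.3 0.117 0.02 [ 0.6263 -0.3613]
[224. 214.] 719 [0.4689 0.378 ] -4.2 0.151 0.073 [0.4589 0.3788]
[461. 209.] 70 [ 0.5102 -0.3038] -0.9 0.076 0.006 [ 0.5002 -0.3037]
[496. 238.] 287 [ 0.428  -0.4011] -10.7 0.125 0.027 [ 0.4181 -0.3993]
[461. 236.] 148 [ 0.4324 -0.3023] -175.7 0.063 0.028 [ 0.4424 -0.3015]
```

View pics/crop2.png

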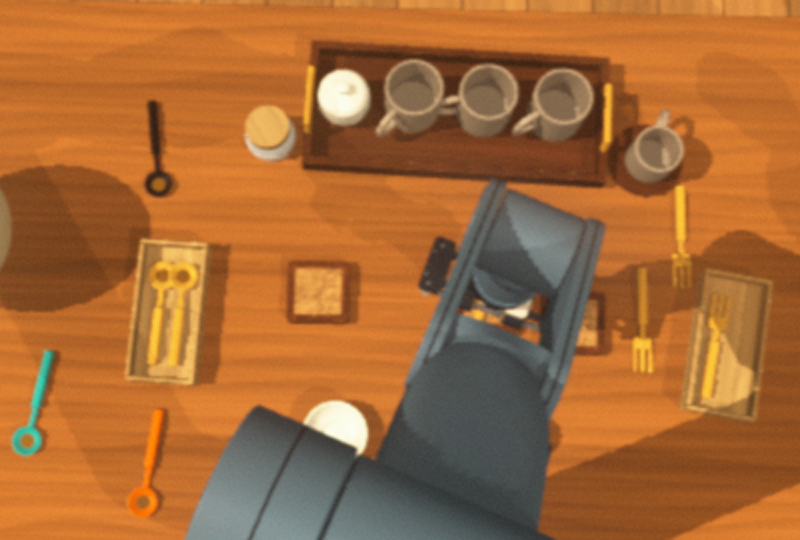

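The new spoon lies beside spoon0 in the box, at crop (180,310). The gripper is over the fork on the coaster.

```bash
python3 -m creep '[[0.06,0.02,-0.3,0],[0,0,-0.25,0],[0,0,-0.05,0],[0,0,0,0]]' && python3 -m creep '[[0,0,0,0],[0,0,0,0],[0,0,0,0],[0,0,0,0]]' 0 30 && python3 -m creep '[[0,0,0.3,0],[0,0,0.6,0],[0,0,0.6,0],[0,0,0,0]]'
```

```text
t: 6.9
tool_pos: [0.4922, -0.0737, 0.0187]
eef_rot: [180.0, -0.0, 161.2]
ft_force: [-0.1, 0.2, 0.2]
finger_gap: 0.4
finger_force: 0.0
t: 7.4
tool_pos: [0.4926, -0.0743, 0.0192]
eef_rot: [-180.0, 0.0, 161.1]
ft_force: [0.1, -0.6, 2.2]
finger_gap: 0.133
finger_force: 30.0
t: 7.9
tool_pos: [0.4944, -0.0749, 0.1114]
eef_rot: [-180.0, 0.3, 161.1]
ft_force: [-1.2, -0.3, -0.9]
finger_gap: 0.137
finger_force: 30.0
```

```bash
python3 -m creep '[[-0.132,-0.735,0,0.115],[-0.132,-0.735,0,0.115],[-0.132,-0.735,0,0.115],[-0.132,-0.735,0,0.115],[-0.132,-0.735,0,0.115],[-0.132,-0.735,0,0.115],[-0.132,-0.735,0,0.115],[-0.132,-0.735,0,0.115],[0,0,-0.3,0],[0,0,-0.3,0],[0,0,0,0],[0,0,0,0]]'
```

```text
t: 9.4
tool_pos: [0.429, -0.4268, 0.0725]
eef_rot: [180.0, -0.0, 169.1]
ft_force: [1.1, -0.2, -0.6]
finger_gap: 0.133
finger_force: 30.0
```

Target (.431,-.4284,.0185).

```bash
python3 -m creep '[[0.03,-0.03,-0.4,0],[0,0,-0.35,0],[0,0,-0.15,0],[0,0,0,0],[0,0,0,0]]' && python3 -m creep '[[0,0,0,0],[0,0,0,0],[0,0,0.2,0],[0,0,0.7,0],[0,0,0.4,0],[0,0,0,0]]' 0.18
```

```text
t: 10.02
tool_pos: [0.4314, -0.4294, 0.0199]
eef_rot: [-179.9, 0.1, 169.1]
ft_force: [-0.7, 0.2, -0.4]
finger_gap: 0.133
finger_force: 30.0
t: 10.78
tool_pos: [0.432, -0.4303, 0.0999]
eef_rot: [-179.8, 0.2, 169.1]
ft_force: [0.2, 1.1, -0.6]
finger_gap: 0.178
finger_force: 0.0
```

```bash
python3 -m creep '[[0.232,0.527,-0.1,0.308],[0.232,0.527,-0.2,0.308],[0.232,0.527,-0.25,0.308],[0.232,0.527,-0.28,0.308],[0,0,0,0],[0,0,0,0]]' 0.35
```

```text
t: 11.52
tool_pos: [0.4864, -0.3027, 0.0467]
eef_rot: [-180.0, -0.0, 179.6]
ft_force: [0.3, -0.1, -0.1]
finger_gap: 0.351
finger_force: 0.0
```

```bash
python3 -m creep '[[0.02,-0.017,-0.35,0],[0,0,-0.28,0],[0,0,-0.08,0],[0,0,0,0]]' && python3 -m creep '[[0,0,0,0],[0,0,0,0],[0,0,0,0],[0,0,0,0]]' 0 30 && python3 -m creep '[[0,0,0.3,0],[0,0,0.6,0],[0,0,0.6,0],[0,0,0,0]]'
```

```text
t: 12.02
tool_pos: [0.4875, -0.3036, 0.0042]
eef_rot: [180.0, -0.0, 179.6]
ft_force: [0.5, 0.8, -0.2]
finger_gap: 0.353
finger_force: 0.0
t: 12.52
tool_pos: [0.4881, -0.3036, 0.005]
eef_rot: [-180.0, 0.0, 179.6]
ft_force: [-0.9, 1.0, 2.8]
finger_gap: 0.128
finger_force: 30.0
t: 13.02
tool_pos: [0.4894, -0.3047, 0.0973]
eef_rot: [-179.8, 0.3, 179.6]
ft_force: [0.5, 0.3, -0.4]
finger_gap: 0.133
finger_force: 30.0
```

```bash
python3 -m creep '[[-0.15,-0.478,0,-0.308],[-0.15,-0.478,0,-0.308],[-0.15,-0.478,0,-0.308],[-0.15,-0.478,0,-0.308],[0,0,-0.4,0],[0,0,-0.4,0],[0,0,-0.35,0],[0,0,0,0],[0,0,0,0]]' && python3 -m creep '[[0,0,0,0],[0,0,0,0],[0,0,0.2,0],[0,0,0.7,0],[0,0,0.4,0],[0,0,0,0]]' 0.2
```

```text
t: 14.15
tool_pos: [0.4516, -0.4178, 0.0252]
eef_rot: [180.0, -0.0, 169.1]
ft_force: [-0.1, -0.1, -0.9]
finger_gap: 0.141
finger_force: 3.0
t: 14.9
tool_pos: [0.453, -0.4196, 0.1067]
eef_rot: [-179.8, 0.3, 169.1]
ft_force: [0.8, -1.0, -0.4]
finger_gap: 0.2
finger_force: 0.0
```

```bash
python3 -m creep '[[0.66,0.243,-0.1,0.276],[0.66,0.243,-0.2,0.276],[0.66,0.243,-0.3,0.276],[0.66,0.243,-0.35,0.276],[0,0,0,0],[0,0,0,0]]' 0.35;  python3 - <<'E'
from h import *
f=grab("top")
im=f["pixels"][:,:,::-1]; cv2.imwrite("pics/crop3.png",cv2.resize(im[140:320,340:560],None,fx=3,fy=3,interpolation=cv2.INTER_CUBIC))
E
```

```text
t: 15.65
tool_pos: [0.6093, -0.3594, 0.0455]
eef_rot: [180.0, -0.1, 178.5]
ft_force: [0.2, -0.3, -0.4]
finger_gap: 0.352
finger_force: 0.0
```

View pics/crop3.png

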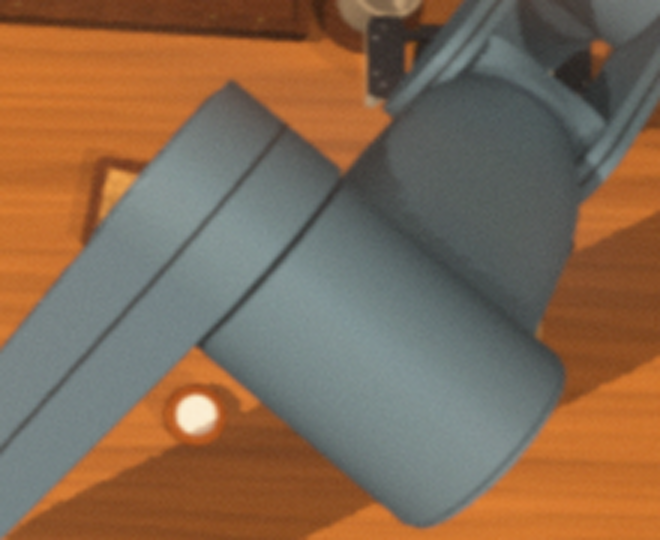

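The arm hides the fork box in this crop, so I'll grasp first and check the box afterwards.

```bash
python3 -m creep '[[0.037,-0.032,-0.35,0],[0,0,-0.27,0],[0,0,-0.07,0],[0,0,0,0]]' && python3 -m creep '[[0,0,0,0],[0,0,0,0],[0,0,0,0],[0,0,0,0]]' 0 30 && python3 -m creep '[[0,0,0.3,0],[0,0,0.6,0],[0,0,0.6,0],[0,0,0,0]]'
```

```text
t: 16.2
tool_pos: [0.6119, -0.3615, 0.0042]
eef_rot: [180.0, -0.1, 178.5]
ft_force: [0.6, -0.0, 0.2]
finger_gap: 0.35
finger_force: 0.0
t: 16.7
tool_pos: [0.6128, -0.3619, 0.0057]
eef_rot: [-180.0, 0.1, 178.5]
ft_force: [0.7, 0.0, 2.9]
finger_gap: 0.133
finger_force: 30.0
t: 17.2
tool_pos: [0.6146, -0.3633, 0.1003]
eef_rot: [-179.7, 0.4, 178.5]
ft_force: [-0.3, 1.1, -0.0]
finger_gap: 0.133
finger_force: 29.9
```

```bash
python3 - <<'E'
from h import *
f=grab("scene")
im=f["pixels"][:,:,::-1]; cv2.imwrite("pics/crop4.png",cv2.resize(im[180:380,80:300],None,fx=3,fy=3,interpolation=cv2.INTER_CUBIC)[:600])
E
```

```text
(no output)
```

View pics/crop4.png

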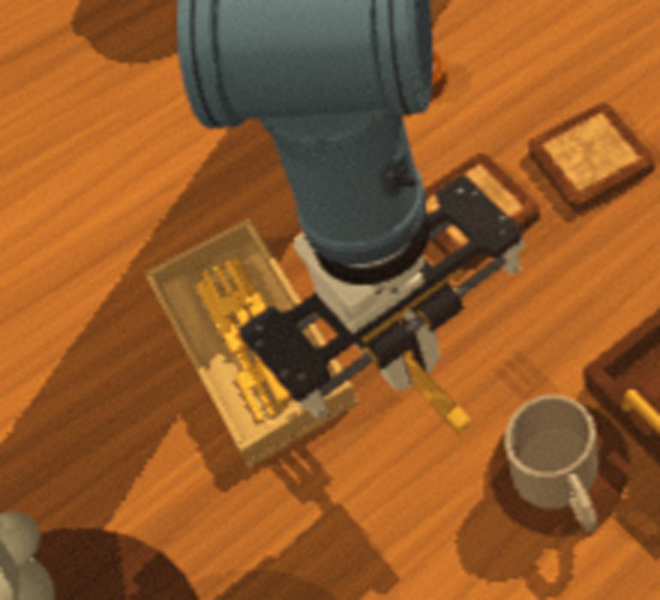

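Three forks are visible in the box at crop (240,330). The fourth is held in the gripper at (430,390). I'll place it on top.

```bash
python3 -m creep '[[-0.546,-0.23,0,-0.221],[-0.546,-0.23,0,-0.221],[-0.546,-0.23,0,-0.221],[-0.546,-0.23,0,-0.221],[-0.546,-0.23,0,-0.221],[0,0,-0.4,0],[0,0,-0.4,0],[0,0,-0.32,0],[0,0,0,0],[0,0,0,0]]' && python3 -m creep '[[0,0,0,0],[0,0,0,0],[0,0,0.2,0],[0,0,0.7,0],[0,0,0.4,0],[0,0,0,0]]' 0.18
```

```text
t: 18.5
tool_pos: [0.448, -0.4298, 0.0268]
eef_rot: [179.9, -0.1, 169.0]
ft_force: [-0.1, 0.2, -0.0]
finger_gap: 0.144
finger_force: 28.3
t: 19.25
tool_pos: [0.4498, -0.4321, 0.109]
eef_rot: [-179.8, 0.3, 169.1]
ft_force: [-0.4, -0.8, -0.3]
finger_gap: 0.179
finger_force: 0.0
```

```bash
python3 -m creep '[[-0.15,0.9,0.05,0.09],[-0.15,0.9,0.05,0.09],[-0.15,0.9,0.05,0.09],[-0.15,0.9,0.05,0.09],[-0.15,0.9,0.05,0.09],[-0.15,0.9,0.05,0.09],[-0.15,0.9,0.05,0.09],[-0.15,0.9,0.05,0.09],[-0.15,0.9,0.05,0.09],[-0.15,0.9,0.05,0.09],[-0.15,0.9,0.05,0.09],[-0.15,0.9,0.05,0]]' 0.5; python3 - <<'E'
from h import *
f=grab("top")
for r in arm.cut_out("coaster1","top"): print(round(r["conf"],2),np.round(r["point"]),r["pixels"].sum(),*rect(f,r["pixels"],.014))
im=f["pixels"][:,:,::-1]; cv2.imwrite("pics/crop5.png",cv2.resize(im[60:330,140:540],None,fx=2,fy=2,interpolation=cv2.INTER_CUBIC))
print(arm.get_state()["tool_pos"])
E
```

```text
t: 20.75
tool_pos: [0.3394, 0.2189, 0.1413]
eef_rot: [-180.0, -0.0, 177.6]
ft_force: [0.5, 0.0, 1.2]
finger_gap: 0.503
finger_force: 0.0
0.87 [384. 210.] 995 [498.4 -85.4] [93.2 91.1] 80.1 [ 0.4978 -0.0849]
0.76 [426. 220.] 1018 [ 469.9 -200. ] [90.5 92. ] 89.2 [ 0.4696 -0.2014]
0.61 [299. 207.] 1012 [504.7 160.7] [89.9 94. ] 1.5 [0.5043 0.161 ]
[0.33852402 0.22156236 0.14142662]
```

View pics/crop5.png

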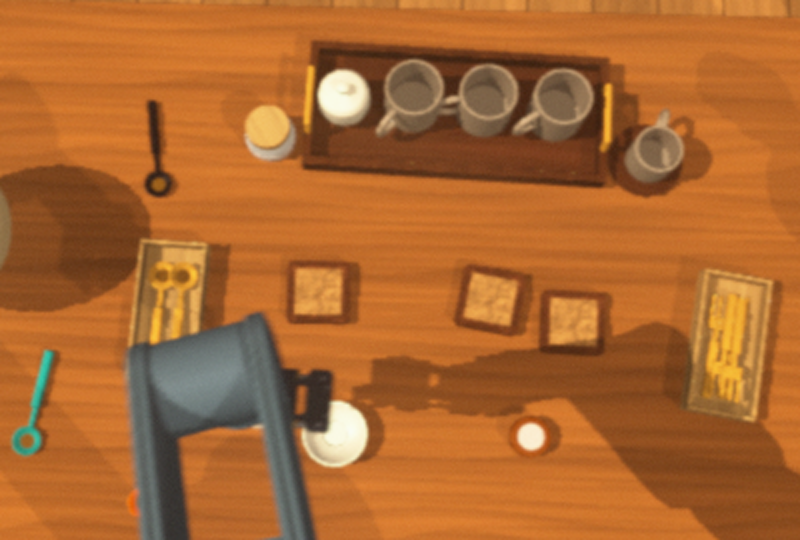

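All four forks are in the fork box at crop (725,345), and both spoons are in theirs at (172,300). The coasters at (318,292), (490,298) and (573,322) haven't moved. Coaster pushes come next, starting with a sideways push of the left one.

```bash
python3 -m creep '[[0.563,0.072,-0.2,0],[0.563,0.072,-0.2,0],[0.563,0.072,-0.2,0],[0.563,0.072,-0.2,0],[0.563,0.072,-0.2,0],[0,0,0,0],[0,0,-0.4,0],[0,0,-0.4,0],[0,0,-0.3,0],[0,0,0,0],[0,0,0,0]]' 0 10
```

```text
t: 22.22
tool_pos: [0.5094, 0.2386, 0.0165]
eef_rot: [-180.0, 0.0, 177.5]
ft_force: [-1.4, -0.5, 0.3]
finger_gap: 0.007
finger_force: 0.0
```

```bash
python3 -m creep '[[-0.03,0,-0.2,0],[0,0,0,0]]' && python3 -m creep '[[-0.01,-0.23,0,0],[-0.01,-0.23,0,0],[-0.01,-0.23,0,0],[-0.01,-0.23,0,0],[-0.01,-0.23,0,0],[-0.01,-0.23,0,0],[-0.01,-0.23,0,0],[-0.01,-0.23,0,0],[-0.01,-0.23,0,0],[-0.01,-0.23,0,0],[-0.01,-0.23,0,0],[0,-0.1,0,0]]' && python3 -m creep '[[0,0,0,0],[0,0.3,0,0],[0,0,0.4,0],[-0.9,0,0.5,0],[-0.9,0,0,0],[-0.7,0,0,0],[0,0,0,0]]';  python3 - <<'E'
from h import *
f=grab("top","pics/a.png")
for r in arm.cut_out("coaster1","top"): print(round(r["conf"],2),np.round(r["point"]),r["pixels"].sum(),*rect(f,r["pixels"],.014))
E
```

```text
t: 22.48
tool_pos: [0.5068, 0.2388, 0.0032]
eef_rot: [-180.0, -0.1, 177.6]
ft_force: [0.2, 0.0, 0.1]
finger_gap: 0.004
finger_force: 0.0
t: 23.98
tool_pos: [0.501, 0.0802, 0.0038]
eef_rot: [-180.0, -0.0, 177.5]
ft_force: [0.6, 1.1, 0.9]
finger_gap: 0.005
finger_force: 0.2
t: 24.85
tool_pos: [0.3472, 0.1006, 0.0576]
eef_rot: [180.0, -0.2, 177.7]
ft_force: [0.3, -0.1, 0.2]
finger_gap: 0.006
finger_force: 0.0
0.97 [425. 220.] 999 [ 469.9 -200.4] [90.7 90.7] 88.1 [ 0.4698 -0.2007]
0.65 [346. 213.] 971 [495.4  20.7] [92.3 88.7] 0.8 [0.4961 0.0208]
0.65 [383. 209.] 1013 [499.9 -83.7] [92.1 95.3] 80.3 [ 0.4986 -0.0844]
```

```bash
python3 -m creep '[[0.63,-0.643,0,0.02],[0.63,-0.643,0,0],[0,0,-0.45,0],[0,0,-0.44,0],[0,0,0,0],[0,0,0,0]]' 0.5 && python3 -m creep '[[0.22,-0.008,0,0],[0.22,-0.008,0,0],[0.22,-0.008,0,0],[0.22,-0.008,0,0],[0.22,-0.008,0,0],[0.22,-0.008,0,0],[0.22,-0.008,0,0],[0.22,-0.008,0,0],[0.22,-0.008,0,0],[0.22,-0.008,0,0],[0.22,-0.008,0,0],[0.1,0,0,0]]' && python3 -m creep '[[0.03,0,0,0],[0,0,0,0],[0,0,0,0]]'
```

```text
t: 25.7
tool_pos: [0.4279, 0.022, 0.0049]
eef_rot: [-180.0, 0.0, 177.7]
ft_force: [0.8, 0.0, 0.8]
finger_gap: 0.497
finger_force: 0.0
t: 27.2
tool_pos: [0.5789, 0.0166, 0.0045]
eef_rot: [-180.0, 0.0, 177.7]
ft_force: [-0.9, -0.0, 0.3]
finger_gap: 0.501
finger_force: 0.3
t: 27.58
tool_pos: [0.5793, 0.0168, 0.0044]
eef_rot: [180.0, -0.0, 177.7]
ft_force: [0.3, -0.4, -0.3]
finger_gap: 0.501
finger_force: 0.0
```

```bash
python3 -m creep '[[0.04,0,0,0],[0,0,0,0]]' && python3 -m creep '[[0.035,0,0,0],[0,0,0,0]]' && python3 -m creep '[[0.03,0,0,0],[0,0,0,0]]'
```

```text
t: 27.82
tool_pos: [0.5823, 0.0167, 0.0045]
eef_rot: [-180.0, 0.0, 177.7]
ft_force: [0.7, -0.0, 0.4]
finger_gap: 0.501
finger_force: 0.0
t: 28.08
tool_pos: [0.5833, 0.0168, 0.0043]
eef_rot: [180.0, -0.1, 177.7]
ft_force: [-4.4, -0.0, 2.3]
finger_gap: 0.499
finger_force: 1.9
t: 28.32
tool_pos: [0.5833, 0.0169, 0.0041]
eef_rot: [180.0, -0.3, 177.7]
ft_force: [-7.8, -1.0, 6.2]
finger_gap: 0.499
finger_force: 4.1
```

```bash
python3 -m creep '[[-0.3,0,0,0],[0,0,0.6,0],[-0.6,-0.414,0,0],[-0.6,-0.414,0,0],[-0.6,-0.414,0,0],[-0.6,-0.414,0,0],[0,0,-0.3,0],[0,0,-0.3,0],[0,0,0,0],[0,0,0,0]]' && python3 -m creep '[[0.22,-0.008,0,0],[0.22,-0.008,0,0],[0.22,-0.008,0,0],[0.22,-0.008,0,0],[0.22,-0.008,0,0],[0.22,-0.008,0,0],[0.22,-0.008,0,0],[0.22,-0.008,0,0],[0.22,-0.008,0,0],[0.22,-0.008,0,0],[0.22,-0.008,0,0],[0,0,0,0]]'
```

```text
t: 29.58
tool_pos: [0.4247, -0.0828, 0.0049]
eef_rot: [-180.0, 0.1, 177.7]
ft_force: [-0.3, 0.3, -0.4]
finger_gap: 0.502
finger_force: 0.0
t: 31.08
tool_pos: [0.5705, -0.0881, 0.0045]
eef_rot: [-180.0, 0.1, 177.7]
ft_force: [-0.7, -0.5, 0.3]
finger_gap: 0.494
finger_force: 0.0
```

```bash
python3 -m creep '[[0.06,0,0,0],[0.06,0,0,0],[0,0,0,0]]' && python3 -m creep '[[0.035,0,0,0],[0,0,0,0]]' && python3 -m creep '[[0.03,0,0,0],[0,0,0,0]]'
```

```text
t: 31.45
tool_pos: [0.5765, -0.0879, 0.0045]
eef_rot: [-180.0, 0.0, 177.7]
ft_force: [0.1, 0.2, -0.1]
finger_gap: 0.502
finger_force: 0.0
t: 31.7
tool_pos: [0.5786, -0.0879, 0.0045]
eef_rot: [-180.0, 0.0, 177.7]
ft_force: [0.1, -0.0, -0.1]
finger_gap: 0.499
finger_force: 0.0
t: 31.95
tool_pos: [0.5792, -0.0878, 0.0043]
eef_rot: [180.0, -0.1, 177.7]
ft_force: [-4.2, -1.0, 3.2]
finger_gap: 0.497
finger_force: 2.4
```

```bash
python3 -m creep '[[-0.3,0,0,0],[0,0,0.6,0],[-0.54,-0.367,0,0],[-0.54,-0.367,0,0],[-0.54,-0.367,0,0],[-0.54,-0.367,0,0],[-0.54,-0.367,0,0],[0,0,-0.3,0],[0,0,-0.3,0],[0,0,0,0],[0,0,0,0]]' && python3 -m creep '[[0.23,-0.008,0,0],[0.23,-0.008,0,0],[0.23,-0.008,0,0],[0.23,-0.008,0,0],[0.23,-0.008,0,0],[0.23,-0.008,0,0],[0.23,-0.008,0,0],[0.23,-0.008,0,0],[0.23,-0.008,0,0],[0.23,-0.008,0,0],[0.23,-0.008,0,0],[0.18,0,0,0]]' && python3 -m creep '[[0,0,0,0],[0,0,0,0]]'
```

```text
t: 33.33
tool_pos: [0.4009, -0.1983, 0.0049]
eef_rot: [-180.0, 0.1, 177.7]
ft_force: [0.5, -0.7, 0.1]
finger_gap: 0.495
finger_force: 0.0
t: 34.83
tool_pos: [0.5638, -0.2034, 0.0045]
eef_rot: [-180.0, 0.0, 177.7]
ft_force: [-0.9, -0.3, 1.4]
finger_gap: 0.497
finger_force: 0.4
t: 35.08
tool_pos: [0.5626, -0.2032, 0.0044]
eef_rot: [180.0, -0.0, 177.7]
ft_force: [0.1, 0.2, 0.4]
finger_gap: 0.501
finger_force: 0.0
```

```bash
python3 -m creep '[[0.06,0,0,0],[0.06,0,0,0],[0.03,0,0,0],[0,0,0,0]]' && python3 -m creep '[[0.04,0,0,0],[0,0,0,0]]' && python3 -m creep '[[0.035,0,0,0],[0,0,0,0]]'  && python3 -m creep '[[-0.4,0,0,0],[0,0,0.6,0],[-0.8,0,0.3,0],[-0.8,0,0,0],[-0.8,0,0,0],[-0.6,0,0,0],[0,0,0,0]]' 0;  python3 - <<'E'
from h import *
f=grab("top","pics/b.png")
for r in arm.cut_out("coaster1","top"): print(round(r["conf"],2),np.round(r["point"]),r["pixels"].sum(),*rect(f,r["pixels"],.014))
im=f["pixels"][:,:,::-1]; cv2.imwrite("pics/crop6.png",cv2.resize(im[80:230,240:500],None,fx=3,fy=3,interpolation=cv2.INTER_CUBIC))
E
```

```text
t: 35.58
tool_pos: [0.5721, -0.2033, 0.0045]
eef_rot: [-180.0, 0.0, 177.7]
ft_force: [-0.7, 0.0, 0.8]
finger_gap: 0.499
finger_force: 0.0
t: 35.83
tool_pos: [0.5745, -0.2033, 0.0045]
eef_rot: [-180.0, 0.0, 177.7]
ft_force: [-0.3, -0.1, -1.3]
finger_gap: 0.5
finger_force: 0.0
t: 36.08
tool_pos: [0.5748, -0.2032, 0.0044]
eef_rot: [180.0, -0.2, 177.7]
ft_force: [-5.5, -0.3, 4.4]
finger_gap: 0.498
finger_force: 2.8
t: 36.95
tool_pos: [0.3705, -0.2028, 0.0586]
eef_rot: [180.0, -0.0, 177.6]
ft_force: [-0.1, -0.7, 0.8]
finger_gap: 0.005
finger_force: 0.0
0.73 [425. 167.] 959 [ 627.4 -205. ] [89.7 93.2] 87.6 [ 0.6272 -0.2051]
0.72 [386. 169.] 920 [631.8 -81.3] [92.7 89.5] 0.1 [ 0.6315 -0.0818]
0.57 [348. 164.] 976 [636.1  15.7] [92.5 93.5] 88.3 [0.636  0.0164]
```

View pics/crop6.png

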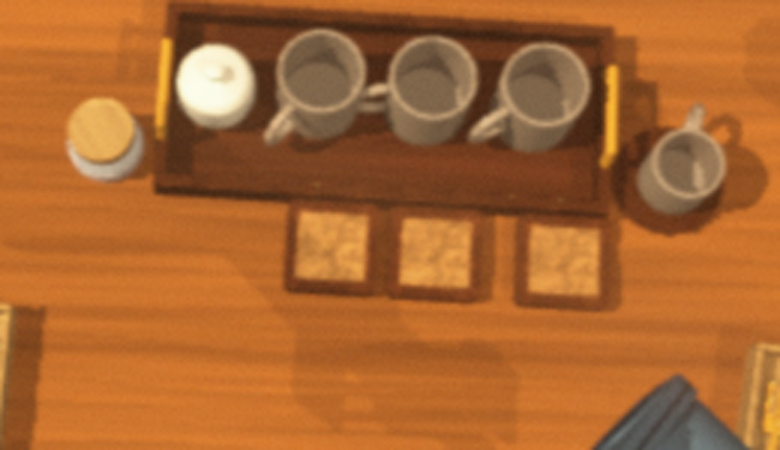

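The three coasters are flush with the tray at crop (331,250), (437,255) and (563,262). There is a gap of about 8 mm on the left and 33 mm on the right, so I'll push the right coaster leftwards.

```bash
python3 -m creep '[[0.85,-0.266,0,0],[0.85,-0.266,0,0],[0.85,-0.266,0,0],[0.85,-0.266,0,0],[0.85,-0.266,0,0],[0,0,0,0],[0,0,-0.45,0],[0,0,-0.4,0],[0,0,0,0],[0,0,0,0]]' 0
```

```text
t: 38.3
tool_pos: [0.6278, -0.283, 0.0083]
eef_rot: [-180.0, 0.0, 177.7]
ft_force: [0.2, 0.3, -1.1]
finger_gap: 0.003
finger_force: 0.0
```

```bash
python3 -m creep '[[-0.058,0,-0.06,0],[0,0,0,0]]' && python3 -m creep '[[0.006,0.16,0,0],[0.006,0.16,0,0],[0.006,0.16,0,0],[0.006,0.16,0,0],[0,0.1,0,0],[0,0.06,0,0],[0,0,0,0]]' && python3 -m creep '[[0.003,0.07,0,0],[0,0.06,0,0],[0,0,0,0]]'
```

```text
t: 38.55
tool_pos: [0.6238, -0.2832, 0.0045]
eef_rot: [-180.0, 0.0, 177.7]
ft_force: [-0.0, 0.4, -0.0]
finger_gap: 0.002
finger_force: 0.0
t: 39.42
tool_pos: [0.6253, -0.2347, 0.0037]
eef_rot: [180.0, -0.0, 177.7]
ft_force: [0.5, 0.0, 0.6]
finger_gap: 0.005
finger_force: 0.0
t: 39.8
tool_pos: [0.6254, -0.2269, 0.0037]
eef_rot: [180.0, -0.0, 177.7]
ft_force: [0.1, 0.3, 1.1]
finger_gap: 0.007
finger_force: 0.0
```

```bash
python3 -m creep '[[0,-0.3,0,0],[0,0,0.7,0],[-0.8,0,0.2,0],[-0.8,0,0,0],[-0.8,0,0,0],[-0.8,0,0,0],[0,0,0,0]]';  python3 - <<'E'
from h import *
f=grab("top","pics/c.png")
for r in arm.cut_out("coaster1","top"): print(round(r["conf"],2),np.round(r["point"]),r["pixels"].sum(),*rect(f,r["pixels"],.014))
im=f["pixels"][:,:,::-1]; cv2.imwrite("pics/crop7.png",cv2.resize(im[80:230,240:500],None,fx=3,fy=3,interpolation=cv2.INTER_CUBIC))
E
```

```text
t: 40.67
tool_pos: [0.4304, -0.2455, 0.0578]
eef_rot: [179.9, -0.1, 177.6]
ft_force: [1.1, -0.5, -0.1]
finger_gap: 0.006
finger_force: 0.0
0.86 [412. 165.] 1004 [ 629.2 -166.4] [93.  95.4] 89.4 [ 0.6298 -0.1649]
0.68 [348. 165.] 949 [635.8  17. ] [89.8 92.6] 88.0 [0.6354 0.0173]
0.67 [380. 165.] 902 [633.4 -75.3] [90.4 90. ] 87.3 [ 0.6331 -0.0748]
```

View pics/crop7.png

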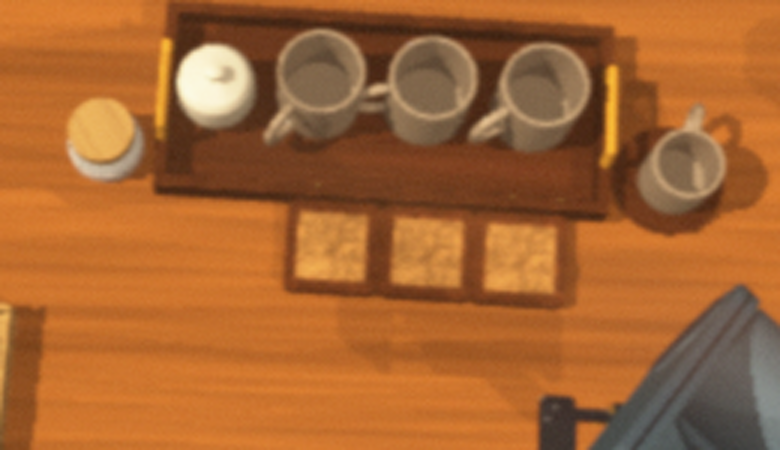

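The row is now edge to edge at crop (331,250), (428,252) and (520,258), and inside the tray's ends. A gentle re-press of the two moved coasters will make sure they are flush.

```bash
python3 -m creep '[[0.556,0.453,0,0],[0.556,0.453,0,0],[0.556,0.453,0,0],[0,0,-0.45,0],[0,0,-0.43,0],[0,0,0,0],[0,0,0,0]]' 0.5 && python3 -m creep '[[0.2,0,0,0],[0.2,0,0,0],[0.1,0,0,0],[0.09,0,0,0],[0,0,0,0],[0,0,0,0]]'
```

```text
t: 41.65
tool_pos: [0.5349, -0.1642, 0.0057]
eef_rot: [-180.0, 0.1, 177.7]
ft_force: [-0.3, 0.8, 1.1]
finger_gap: 0.5
finger_force: 0.0
t: 42.4
tool_pos: [0.5687, -0.1636, 0.0049]
eef_rot: [180.0, -0.0, 177.7]
ft_force: [-0.2, -0.5, 0.1]
finger_gap: 0.501
finger_force: 0.0
```

```bash
python3 -m creep '[[0.05,0,0,0],[0.04,0,0,0],[0,0,0,0]]' && python3 -m creep '[[0.03,0,0,0],[0.03,0,0,0],[0,0,0,0]]' && python3 -m creep '[[-0.4,0,0,0],[-0.2,0.75,0,0],[0,0.75,0,0],[0,0,0,0],[0,0,0,0]]'
```

```text
t: 42.78
tool_pos: [0.5746, -0.1638, 0.0051]
eef_rot: [-180.0, 0.0, 177.7]
ft_force: [0.2, -1.4, 0.8]
finger_gap: 0.5
finger_force: 0.0
t: 43.15
tool_pos: [0.5763, -0.1637, 0.0049]
eef_rot: [180.0, -0.2, 177.7]
ft_force: [-4.7, -1.9, 4.0]
finger_gap: 0.501
finger_force: 2.8
t: 43.78
tool_pos: [0.5427, -0.074, 0.0053]
eef_rot: [-180.0, 0.1, 177.8]
ft_force: [-0.2, 0.3, 0.0]
finger_gap: 0.499
finger_force: 0.0
```

```bash
python3 -m creep '[[0.2,0,0,0],[0.2,0,0,0],[0.1,0,0,0],[0.08,0,0,0],[0,0,0,0]]' && python3 -m creep '[[0.04,0,0,0],[0.03,0,0,0],[0,0,0,0]]' && python3 -m creep '[[-0.4,0,0,0],[-0.2,0.75,0,0],[0,0.75,0,0],[0,0,0,0],[0,0,0,0]]'
```

```text
t: 44.4
tool_pos: [0.577, -0.0738, 0.0049]
eef_rot: [180.0, -0.0, 177.7]
ft_force: [-0.8, -0.5, -0.2]
finger_gap: 0.499
finger_force: 0.0
t: 44.78
tool_pos: [0.5798, -0.0736, 0.0049]
eef_rot: [180.0, -0.1, 177.7]
ft_force: [-4.7, -1.5, 2.9]
finger_gap: 0.504
finger_force: 2.4
t: 45.4
tool_pos: [0.5457, 0.0161, 0.0053]
eef_rot: [-180.0, 0.1, 177.8]
ft_force: [1.2, -0.5, -0.3]
finger_gap: 0.501
finger_force: 0.0
```

Now C1, then retreat and do a final check.

```bash
python3 -m creep '[[0.2,0,0,0],[0.2,0,0,0],[0.1,0,0,0],[0.08,0,0,0],[0,0,0,0]]' && python3 -m creep '[[0.03,0,0,0],[0.03,0,0,0],[0,0,0,0]]' && python3 -m creep '[[-0.4,0,0,0],[-0.7,0,0.8,0],[-0.8,0,0.8,0],[-0.8,0,0.8,0],[-0.8,0,0,0],[0,0,0,0],[0,0,0,0]]';  python3 - <<'E'
from h import *
f=grab("top","pics/d.png")
O=np.array([.6805,-.0392])*1000;a=np.radians(-2.17);ex=np.array([np.cos(a),np.sin(a)]);ey=np.array([-ex[1],ex[0]])
for r in arm.cut_out("coaster1","top"):
    q=rect(f,r["pixels"],.014); print(round(r["conf"],2),*q,((q[3]*1000-O)@ex).round(1),((q[3]*1000-O)@ey).round(1))
for n in("used_cup","candle"):
    for r in arm.cut_out(n,"top")[:1]: print(n,*rect(f,r["pixels"],.03))
for o in cutlery(f,.013): print(*o)
im=f["pixels"][:,:,::-1]; cv2.imwrite("pics/crop8.png",cv2.resize(im[60:330,140:540],None,fx=2,fy=2,interpolation=cv2.INTER_CUBIC))
im=grab("scene")["pixels"][:,:,::-1]; cv2.imwrite("pics/crop9.png",cv2.resize(im[230:350,110:290],None,fx=4,fy=4,interpolation=cv2.INTER_CUBIC))
E
```

```text
t: 46.02
tool_pos: [0.5801, 0.0161, 0.0049]
eef_rot: [-180.0, -0.0, 177.7]
ft_force: [0.2, -0.3, 0.8]
finger_gap: 0.5
finger_force: 0.0
t: 46.4
tool_pos: [0.5833, 0.0163, 0.0051]
eef_rot: [180.0, -0.0, 177.7]
ft_force: [-0.4, 0.2, 0.6]
finger_gap: 0.501
finger_force: 0.2
t: 47.28
tool_pos: [0.3827, 0.0161, 0.1409]
eef_rot: [-180.0, 0.1, 177.7]
ft_force: [0.1, 0.2, -0.3]
finger_gap: 0.497
finger_force: 0.0
0.74 [ 629.9 -165.1] [93.9 96.7] 86.4 [ 0.6298 -0.1651] -45.9 -127.7
0.72 [635.6  17. ] [89.8 92.6] 87.9 [0.6354 0.0172] -47.2 54.7
used_cup [ 723.6 -323.5] [ 67.2 106.6] 46.4 [ 0.7206 -0.3194]
candle [733.1 238.1] [82.6 72.6] 2.9 [0.7332 0.2393]
[294. 108.] 97 [0.7964 0.1849] -1.8 0.097 0.009 [0.7864 0.1852]
[443. 117.] 112 [ 0.7779 -0.2564] -3.0 0.1 0.01 [ 0.7679 -0.2559]
[224. 214.] 705 [0.4672 0.3661] -4.4 0.156 0.073 [0.4573 0.3669]
[503. 237.] 428 [ 0.4389 -0.4252] 164.3 0.161 0.05 [ 0.4485 -0.4279]
```

View pics/crop8.png

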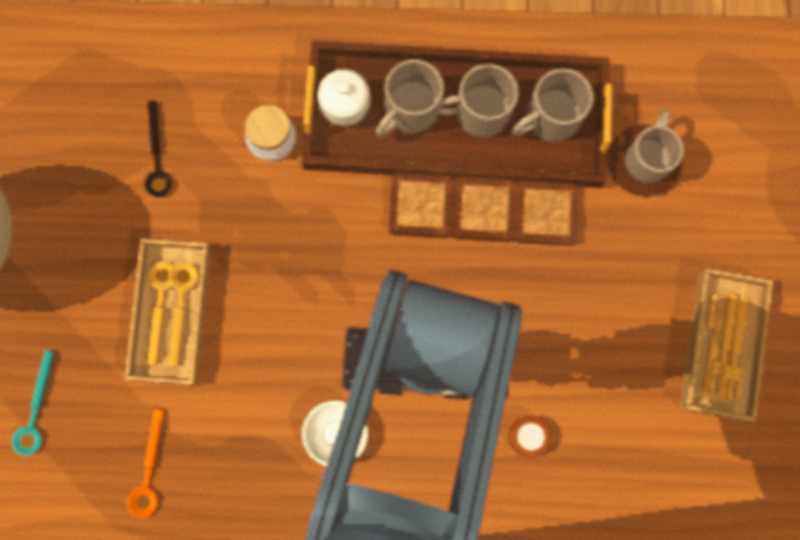

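View pics/crop9.png

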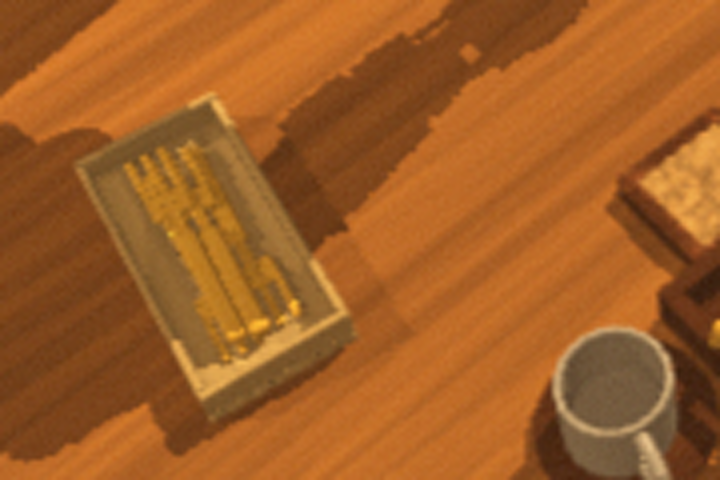

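The final views show four forks lying level in the fork box at crop8 (725,345) and two spoons in the spoon box at (172,315). The coasters are flush and edge to edge at (421,205), (484,208) and (547,212). The cup and candle haven't moved, so I'm handing in.

```bash
python3 -c "
from rig import arm
print(arm.finish_job())"
```

```text
the job is handed in; nothing more can be done
None
```

I handed the job in at about 47 s without a verdict coming back: in the last pictures the loose spoon and all three loose forks lay in their own boxes, the three coasters stood flush and edge to edge along the tray's near edge, and the cup, candle and look-alikes were where they started.

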